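# Turn the bench tester's display and hold its run paddle level

### The job

A colleague across the repair bench has to read the tester while you keep it running: first turn the tester's display until it is square to its case and tilt it to lean back about 30 degrees from upright, and let go of it. Then press the sprung hold-to-run paddle down to its middle position, level and flush with the tops of the two cheeks beside it, without ever pushing it through to its lower stop, and finish still holding it there. Leave the adapter, the tub and the screwdriver where they are.

Things in the scene. Friction and masses are not known exactly. Their poses are not given: they have to be found in the camera images.
- tester: Bench tester, fixed to the bench: grey case 140 (x) x 130 (y) x 50 mm high with a display on a short neck. Origin: centre of the case's underside, on the bench. The case's front (dark panel with two metal sockets and a knob) faces its own +x, away from the robot at yaw 0; own z is up. The neck swivels about the vertical line through the origin.
- swivel (a joint): Swivel of the neck and display about the vertical through the tester's origin: 0 = display faces the same way as the case front (square to the case), positive = turned anticlockwise seen from above; range -1.3 to 1.3 rad. Friction (about 0.2 N m) keeps it where it is left.
- screen (a joint): Tilt of the display: 0 = upright, positive = leaning back (top moves away from the side the screen faces), 30 degrees = 0.52 rad; range -0.1 to 0.85. Tilt axis horizontal, along the display's width, on the swivel axis, 90 mm above the bench. Friction (0.4 N m) keeps it where it is left. The display is a slab 150 wide, 105 high, 20 thick, lower edge 8 mm above the tilt axis.
- bar (a point): Centre of the round steel bar handle over the display: 12 mm thick, 110 long, parallel to the tilt axis and 155 mm from it, in the slab's mid plane, 42 mm beyond the slab's top edge, on two lugs 50 mm either side (92 mm free between them). It can be pinched from straight above across the bar, and turns between the fingers as the display tilts.
- station: Hold-to-run station, fixed to the bench: grey base plate 150 (x) x 100 (y) x 26 mm high with two upright aluminium cheeks (8 thick, 105 long along x, inner gap 64, tops 70 mm above the bench) and a black paddle between them. Origin: centre of the base's underside, on the bench. The paddle's free end points to its own -x (to the robot at yaw 0), ending 60 mm from the origin; own z is up.
- paddle (a joint): Sprung black paddle, 118 long, 56 wide, 10 thick, hinged across the station 55 mm to the +x side of its origin, 62 mm above the bench. 0 = released, free end raised 0.30 rad; grows as pressed; 0.30 = level, upper face 70 mm above the bench, flush with the cheek tops; 0.55 = lower stop. Spring force at the pad: about 3 N released, 6 N level, 8 N at the stop; springs back when let go.
- pad (a point): Pressing point on the paddle's upper face, in the middle of its rubber pad (50 x 46 mm), 85 mm from the hinge towards the free end; 30 mm to the -x side of the station's origin and 70 mm above the bench when the paddle is level.
- adapter_mid (a point): Bystander: white power adapter, 110 x 50 x 32 mm high, lying loose on the bench; the point is its centre. Leave alone.
- tub_mid (a point): Bystander: small open steel tub, 60 mm across, 50 mm high, loose; the point is half-way up its axis. Leave alone.
- driver_grip (a point): Bystander: screwdriver lying loose on the bench beyond the work; the point is the middle of its handle. Leave alone.
Things that resemble listed ones, but are neither listed nor needed, are in the scene too. What is shaped like the station but purple is not meant.

How it is judged:
On the way, in this order (a step that is already met when the one before it is completed fails the run):
1. the display is square to its case and leans back about 30 degrees, let go of, with the paddle still released (value of joint swivel between -0.12 and 0.12 rad and value of joint screen between 0.4 and 0.65 rad and value of joint paddle below 0.06 rad and contact force between each of the arm, the fingers and screen below 0.1 N), for 0.2 s.
2. the paddle is pressed to its level middle position (value of joint paddle between 0.21 and 0.39 rad and contact force between any of the fingers, the arm and paddle above 1.5 N), for 0.3 s.
At the end, for the whole second after the job is handed in: Display within 0.12 rad of square to its case, leaning back 0.40 to 0.65 rad (23 to 37 degrees), not touched; the robot holds the paddle steady at 0.21 to 0.39 rad (level within 5 degrees), pushing with over 1.5 N; adapter, tub and screwdriver within 30 mm of their starts (all of step 2 and value of joint swivel between -0.12 and 0.12 rad and value of joint screen between 0.4 and 0.65 rad and contact force between each of the arm, the fingers and screen below 0.1 N and velocity of joint paddle between -0.1 and 0.1 rad/s and distance of each of adapter_mid, tub_mid, driver_grip from where it was at the start of the episode below 0.03 m); the arm keeps its last pose, push and grip.
It fails at once if the paddle is pushed through to its lower stop (beyond 0.51 rad) (value of joint paddle above 0.51 rad).
It fails at once if the adapter, the tub or the screwdriver is shifted by more than 30 mm (distance of any of adapter_mid, tub_mid, driver_grip from where it was at the start of the episode above 0.03 m).
It also fails if it takes over 51 s, if anything falls off the work surface, if the arm or the gripper's body presses on something with over 40 N, if the wrist force passes 120 N, or if a joint passes its speed limit or range.

### The arm

A 6-joint arm with a two-finger parallel gripper is mounted at the origin on the work surface. World frame = base frame: x ahead of the robot, y to its left, z up, the work surface at z = 0. Lengths are in m, angles in rad, forces in N, time in s.
With the tool pointing down it reaches from about 0.35 to 0.975 m from the base axis. Payload 4.9 kg.
Tool frame: the origin (TCP) lies at the very end of the fingers, on their centre line; the grasp point (between the pads) lies 19 mm behind it; z points along the fingers, y is the direction in which the jaws open and shut (so a half turn about z gives the same grasp; the last joint's range is limited). The gripper opens to 85 mm and grips with 20 to 120 N. Pads are 22 mm wide; open, the fingers measure 114 mm over their backs; the gripper's body (76 mm by 85 mm) begins 54 mm behind the grasp point. The pads swing forward as they close: fully open they stand 13 mm farther back than shut.
Start: joints at [-1.387, 0.053, 1.613, -0, 1.476, -0.119], TCP at [0.186, -0.597, 0.231] pointing down, gripper open.
Joint ranges: [-3.01, 3.01], [-1.01, 2.22], [0.06, 2.58], [-1.02, 4.17], [0.09, 2.62], [-3.14, 3.14]. Speed limits (rad/s): [2.57, 2.57, 3.14, 3.14, 3.14, 3.14].

### API

Orientations are given as a unit quaternion [w, x, y, z].
In Python, from rig import ctrl, eyes gives the robot as it stands. The module is installed in compiled form; this text tells all that it offers.
- The arm moves only by the tool servo_tool, never from a script. Its argument "moves" is a list of rows, each an object of numbers: "dx", "dy", "dz": the shift along the tool's x, y, z normalised to -1 to 1, where 1 is 200 mm; "ax", "ay", "az": the turn, a rotation vector about the tool's x, y, z normalised to -1 to 1, where 1 is 360 degrees; "jaw": the closure, from 0 (fully open) to 1 (shut). A call has 1 to 8 rows; each row is the pose to reach, as a shift and turn from the pose measured when the call began, along the tool's axes at that moment, turning the shorter way round; what a row does not reach only later rows make up. A row lasts 1/8 s, in which the tool goes at most 62.5 mm and 10.7 degrees, less where a joint would pass 70% of its speed; a pose out of reach is approached as far as the arm can. A call with a number of a shift or a turn outside -1 to 1 is refused whole. A call with a gripper value outside its range is refused whole. The fingers move at their own pace and stop on an object; "force" is the grip in N (left out, the last holds). Time passes only in rows, so rows that repeat a pose let the fingers close. It gives the time, the measured TCP pose, the force and the opening at its end, in the units of the state.
- ctrl.get_state(): the state, without advancing time (a new reading comes with each control period).
- eyes.get_image(name): name is "scene" or "top" or "wrist"; returns a dict with "color" (480x640x3 uint8, red, green, blue), "vertical_fov" (degrees; the focal length in pixels is half the picture's height over the tangent of half this angle, whatever the lens; pixels are square), "cx", "cy" (the principal point, pixels), "cam_to_world" (4x4, takes a point from camera to world coordinates); the wrist camera has in their place "tool_from_camera" (4x4, takes a point from camera to tool coordinates, whose origin is the TCP and whose axes are the flange's). Camera axes: x right, y down, z forward; pixel columns grow to the right and rows downward; lengths in m; the calibration is good to about 2 mm. The wrist camera is an equidistant fisheye: a pixel r from the principal point sees the ray r / f radians off the axis. A picture is of the moment at which its call begins: read the wrist's pose just before it. There is no depth.
- ctrl.finish_job(): hands the job in, once; it reports no verdict.
The state is a dict: "time_s": time; "joints": joint angles; "qd": joint speeds; "effort": joint torques, N m; "position": TCP position; "tcp_rot": TCP orientation; "ft_force": force on the tool from outside, world axes, zero at the start; "ft_torque": the same for the moment, N m; "opening": opening from 0.0 (shut) to 1.0 (fully open).
Only numpy, scipy, OpenCV 4.12 (cv2) and the standard library are available. Lean on these libraries where they do the work, as an engineer would, in place of code of your own. Each camera call takes 0.05 s, during which the arm holds its last target.

## Working session

There is one attempt and no reset: what is moved stays moved. The work goes in short steps, Python scripts to look and compute and a tool call to move; the robot and the scene stay as the last step left them, time stands still between calls to the robot, and variables do not carry over. Pictures are saved under pics/ and viewed, and the job is handed in when it is done.

Besides the shell and the picture viewer there is one more tool, called after "Emit:" as name(argument=value, ...) on one line, values as JSON. servo_tool: Moves the arm, as the interface text tells. Its arguments: {"type":"object","properties":{"moves":{"type":"array"},"force":{"type":"number"}},"required":["moves"]}

```bash
mkdir -p pics; cat > h.py <<'E'
import numpy as np, cv2, pickle
from rig import ctrl, eyes
def shot(n,tag):
    s=ctrl.get_state(); im=eyes.get_image(n)
    pickle.dump((s,im),open(f'pics/{tag}.pkl','wb'))
    cv2.imwrite(f'pics/{tag}.png',im['color'][:,:,::-1]); return s,im
def ray(im,u,v):
    h=im['color'].shape[0]; f=h/2/np.tan(np.radians(im['vertical_fov'])/2)
    M=np.array(im['cam_to_world']); d=M[:3,:3]@np.array([(u-im['cx'])/f,(v-im['cy'])/f,1]); return M[:3,3],d/np.linalg.norm(d)
def onz(im,u,v,z):
    o,d=ray(im,u,v); return o+d*(z-o[2])/d[2]
def proj(im,P):
    h=im['color'].shape[0]; f=h/2/np.tan(np.radians(im['vertical_fov'])/2)
    M=np.linalg.inv(np.array(im['cam_to_world'])); p=M[:3,:3]@np.array(P)+M[:3,3]
    return np.array([im['cx']+f*p[0]/p[2],im['cy']+f*p[1]/p[2]])
def tri(r1,r2):
    (o1,d1),(o2,d2)=r1,r2
    A=np.stack([d1,-d2],1); t=np.linalg.lstsq(A,o2-o1,rcond=None)[0]
    a=o1+d1*t[0]; b=o2+d2*t[1]; return (a+b)/2,np.linalg.norm(a-b)
def load(t): return pickle.load(open(f'pics/{t}.pkl','rb'))
E
python3 - <<'E'
from h import *
for n in ['scene','top','wrist']:
    s,im=shot(n,n+'0'); print(n,im['vertical_fov'],im.get('cam_to_world'),im.get('tool_from_camera'))
print(s)
E
```

```text
scene 42.66467370147976 [[-0.23962074  0.61581564 -0.75056845  1.59359291]
 [ 0.97086345  0.15002798 -0.18685763  0.32347207]
 [-0.00246358 -0.77347444 -0.63382271  1.0418638 ]
 [ 0.          0.          0.          1.        ]] None
top 56.20205465834967 [[ 0.01093196 -0.99033274  0.13828075  0.40909034]
 [-0.99991409 -0.0118268  -0.00565112  0.05477273]
 [ 0.0072319  -0.13820709 -0.99037695  1.03235214]
 [ 0.          0.          0.          1.        ]] None
wrist 65.70646984690485 None [[-7.10874429e-04 -9.56011148e-01 -2.93329471e-01  7.55284889e-02]
 [ 9.99999683e-01 -7.84659099e-04  1.33872135e-04 -4.64999746e-05]
 [-3.58146892e-04 -2.93329283e-01  9.56011403e-01 -1.42344393e-01]
 [ 0.00000000e+00  0.00000000e+00  0.00000000e+00  1.00000000e+00]]
{'time_s': 0.1, 'joints': array([-1.38699088e+00,  5.32641903e-02,  1.61415755e+00,  1.33113917e-05,
        1.47602361e+00, -1.19006329e-01]), 'qd': array([-7.70793001e-04, -7.79460275e-04, -2.66467109e-03, -4.16613219e-04,
       -8.56215525e-04,  4.88699127e-05]), 'effort': array([ 1.12944246e-03, -3.94892764e+01, -3.71365857e+01, -7.48937168e-05,
        3.77927048e-03, -8.01371556e-07]), 'position': array([ 0.18627358, -0.59599948,  0.23020198]), 'tcp_rot': array([-9.26077564e-04,  9.88559680e-01,  1.50827391e-01, -2.33862860e-05]), 'ft_force': array([-0.31214431, -0.19638523, -0.59767863]), 'ft_torque': array([0.03018999, 0.00495308, 0.0034037 ]), 'opening': 1.0024795694170023}
```

View pics/scene0.png

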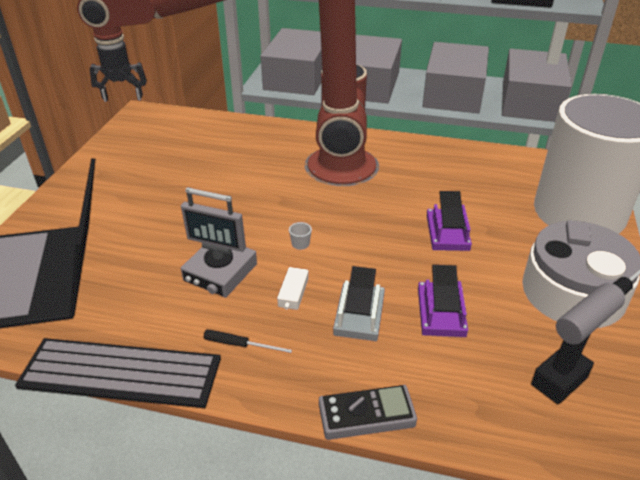

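View pics/top0.png

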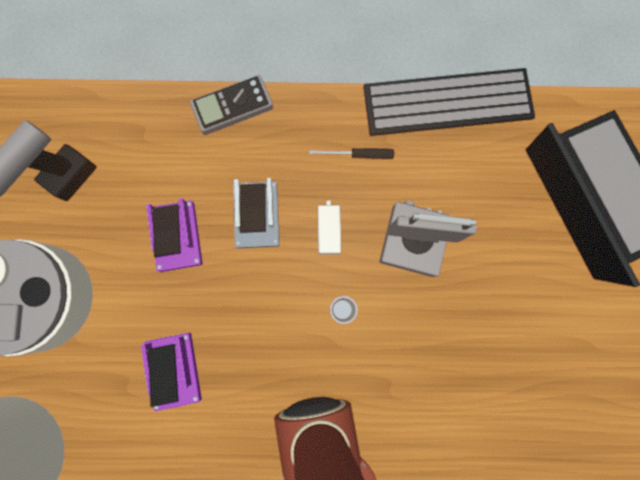

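The scene view shows the tester near px (218,245), the grey station at (360,300), the adapter at (293,288), the tub at (300,236) and the driver at (245,342). In the top view the tester is near (415,238) and the station near (256,213). I'll enlarge both views.

```bash
python3 - <<'E'
from h import *
def crop(t,x0,y0,w,h,k,o):
    s,im=load(t); c=cv2.resize(im['color'][y0:y0+h,x0:x0+w,::-1],None,fx=k,fy=k,interpolation=cv2.INTER_CUBIC)
    for i in range(0,w,10):
        cv2.line(c,(i*k,0),(i*k,6 if i%50 else 14),(0,0,255),1)
        if i%20==0: cv2.putText(c,str(x0+i),(i*k,24),0,.4,(0,0,255))
    for i in range(0,h,10):
        cv2.line(c,(0,i*k),(6,i*k),(0,0,255),1); 
        if i%20==0:cv2.putText(c,str(y0+i),(8,i*k+4),0,.4,(0,0,255))
    cv2.imwrite('pics/'+o,c)
crop('top0',370,190,120,95,6,'c1.png')
crop('scene0',170,180,100,120,5,'c2.png')
crop('top0',220,165,80,90,6,'c3.png')
crop('scene0',325,255,70,90,6,'c4.png')
a=[cv2.imread('pics/c%d.png'%i) for i in (3,4)]
h=max(x.shape[0] for x in a); a=[cv2.copyMakeBorder(x,0,h-x.shape[0],0,0,0) for x in a]
b=np.hstack(a); b=cv2.resize(b,None,fx=min(1,790/b.shape[1]),fy=min(1,790/b.shape[1])); cv2.imwrite('pics/c34.png',b)
E
```

```text
(no output)
```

View pics/c1.png

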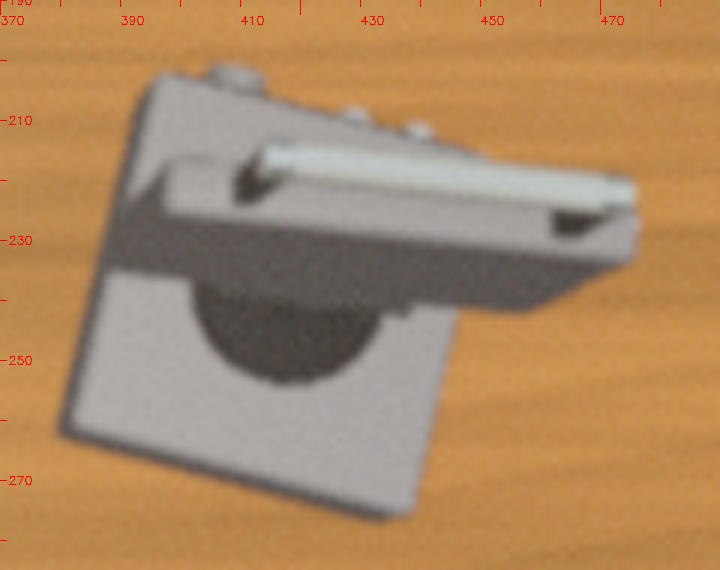

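View pics/c2.png

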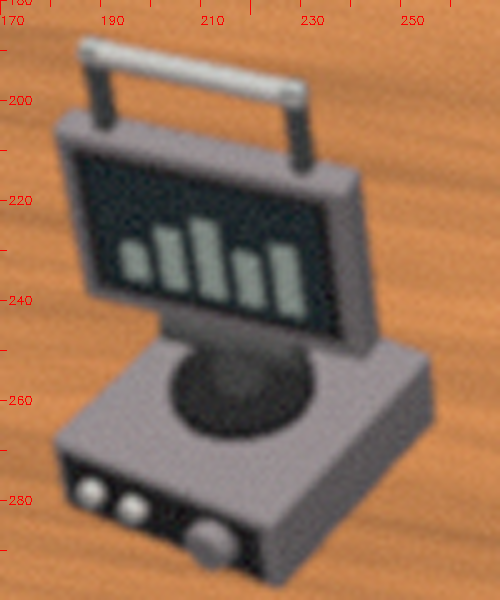

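View pics/c34.png

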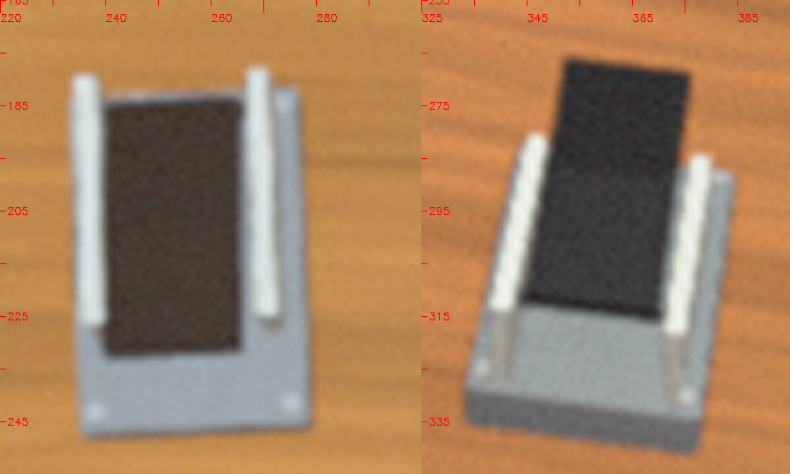

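```bash
python3 - <<'E'
from h import *
_,S=load('scene0'); _,T=load('top0')
def t(n,a,b):
    p,e=tri(ray(T,*a),ray(S,*b)); print(n,p.round(4),'gap',round(e,4)); return p
L=t('bar +y',(413.8,216.5),(228.5,198.5)); R=t('bar -y',(475.3,221.5),(186.3,189.5))
print('len',np.linalg.norm(L-R),'mid',(L+R)/2,'dir',np.degrees(np.arctan2(*(L-R)[[1,0]])))
# case top corners z=.05
f=lambda im,l:np.array([onz(im,*p,.05) for p in l])
# scene: cl=(+x,-y) , cf=(+x,+y), cr=(-x,+y)
a=f(S,[(180.5,267.5),(222.5,286),(254.5,251.5)]);print(a.round(4))
b=f(T,[(382,260.5),(438,276),(397,202)]);print('top',b.round(4)) # (-x,+y),(-x,-y),(+x,+y)
print('len',np.linalg.norm(a[0]-a[1]),np.linalg.norm(a[2]-a[1]),np.linalg.norm(b[0]-b[1]),np.linalg.norm(b[0]-b[2]))
c1=(a[0]+a[2])/2; c2=(b[1]+b[2])/2; print('centres',c1,c2)
for v in (a[1]-a[2], b[2]-b[0]): print('yaw x',np.degrees(np.arctan2(v[1],v[0])))
for v in (a[1]-a[0], b[0]-b[1]): print('yaw y',np.degrees(np.arctan2(v[1],v[0]))-90)
t('corner -x+y',(382,260.5),(254.5,251.5))
# station cheeks tops ends: top img left cheek (+y) 
print('station')
A=t('+y far',(236,179.5),(374,320)) if 0 else None
for n,p in dict(Lfar=(236,180),Lnear=(238,226),Rfar=(268.5,178.5),Rnear=(271,225)).items(): print(n,onz(T,*p,.07).round(4))
g=lambda x,y:(325+(x-421)/5.27,255+y/5.27)
for n,p in dict(Rnear_s=(535,138),Rfar_s=(503,306),Lnear_s=(701,158),Lfar_s=(676,334)).items(): print(n,onz(S,*g(*p),.07).round(4))
h=lambda x,y:(220+x/5.27,165+y/5.27)
for n,p in dict(fL=(68,88),nL=(83,437),nR=(312,428),fR=(300,88)).items(): print('base',n,onz(T,*h(*p),.026).round(4))
print('paddle free end')
pl=t('free +y',h(105,354),g(690,74)); pr=t('free -y',h(241,351),g(565,60))
E
```

```text
bar +y [ 0.5689 -0.1358  0.2411] gap 0.0041
bar -y [ 0.5601 -0.2429  0.2425] gap 0.0014
len 0.10738326886550874 mid [ 0.56446512 -0.18935405  0.24175217] dir 85.31417208650944
[[ 0.6165 -0.2615  0.05  ]
 [ 0.6524 -0.1411  0.05  ]
 [ 0.5188 -0.1079  0.05  ]]
top [[ 0.5075 -0.1073  0.05  ]
 [ 0.4748 -0.2296  0.05  ]
 [ 0.6393 -0.1424  0.05  ]]
len 0.1256760211762535 0.13764715250421872 0.1265918035162137 0.13643210757926608
centres [ 0.567674   -0.18470653  0.05      ] [ 0.55707504 -0.18599905  0.05      ]
yaw x -13.927850487872409
yaw x -14.8833882204832
yaw y -16.60922529163905
yaw y -14.938538309160947
corner -x+y [ 0.5088 -0.1104  0.0407] gap 0.0031
station
Lfar [0.6797 0.2158 0.07  ]
Lnear [0.577 0.208 0.07 ]
Rfar [0.684  0.1444 0.07  ]
Rnear [0.5801 0.1365 0.07  ]
Rnear_s [0.5893 0.1384 0.07  ]
Rfar_s [0.6898 0.1461 0.07  ]
Lnear_s [0.5845 0.2104 0.07  ]
Lfar_s [0.6883 0.2177 0.07  ]
base fL [0.688  0.2302 0.026 ]
base nL [0.5345 0.2184 0.026 ]
base nR [0.5395 0.1206 0.026 ]
base fR [0.6893 0.129  0.026 ]
paddle free end
free +y [0.5595 0.1998 0.0944] gap 0.0003
free -y [0.5617 0.1454 0.0928] gap 0.0
```

The case sits at about (0.562, -0.185) with yaw about -15°. The bar is at about (0.564, -0.189, 0.242) and its own yaw is about -5°, so swivel ≈ +0.18 and tilt ≈ 0. The two cameras disagree by several mm, so I'll refine with the wrist camera from above.

```bash
cat >> h.py <<'E'
from scipy.spatial.transform import Rotation as Ro
def q2R(q): return Ro.from_quat([q[1],q[2],q[3],q[0]]).as_matrix()
def Rdown(yd):  # tool y axis at world yaw yd degrees, z down
    a=np.radians(yd); y=np.array([np.cos(a),np.sin(a),0]); z=np.array([0,0,-1.]); return np.stack([np.cross(y,z),y,z],1)
def mv(p,yd=None,s=None,R=None):
    s=s or ctrl.get_state(); R0=q2R(s['tcp_rot']); d=R0.T@(np.array(p)-s['position'])/.2
    Rt=Rdown(yd) if R is None else R
    r=Ro.from_matrix(R0.T@Rt).as_rotvec()/(2*np.pi); print('d',d.round(4),'a',r.round(4))
def wray(s,im,u,v):
    h=im['color'].shape[0]; f=h/2/np.tan(np.radians(im['vertical_fov'])/2)
    x,y=u-im['cx'],v-im['cy']; r=np.hypot(x,y); th=r/f; k=np.sin(th)/max(r,1e-9)
    M=np.array(im['tool_from_camera']); R=q2R(s['tcp_rot']); d=np.array([x*k,y*k,np.cos(th)])
    return s['position']+R@M[:3,3], R@M[:3,:3]@d
def won(s,im,u,v,z):
    o,d=wray(s,im,u,v); return o+d*(z-o[2])/d[2]
E
python3 - <<'E'
from h import *
mv([.186,-.596,.37],-72.7); mv([.40,-.40,.37],-35); mv([.56,-.21,.37],-4.7)
E
```

```text
d [-0.0011 -0.0019 -0.6983] a [-0.0003 -0.      0.0001]
d [ 1.3125 -0.6183 -0.697 ] a [-2.000e-04 -1.000e-04 -1.046e-01]
d [ 2.3593 -1.2866 -0.6957] a [-0.0002 -0.0002 -0.1888]
```

Emit:
servo_tool(moves=[{"dz": -0.3},{"dx": 0.2,"dy": -0.1,"dz": -0.6,"az": -0.02},{"dx": 0.45,"dy": -0.25,"dz": -0.7,"az": -0.045},{"dx": 0.7,"dy": -0.36,"dz": -0.7,"az": -0.07},{"dx": 0.95,"dy": -0.47,"dz": -0.7,"az": -0.095},{"dx": 1.0,"dy": -0.55,"dz": -0.7,"az": -0.12}])

```text
schema error: expected keys dx, dy, dz, ax, ay, az, jaw
```

```bash
python3 - <<'E'
from h import *
s=ctrl.get_state(); print(s['time_s'],s['position']); mv([.56,-.21,.37],-4.7)
E
```

```text
0.15 [ 0.18628437 -0.59608461  0.23034173]
d [ 2.3593 -1.2866 -0.6957] a [-0.0002 -0.0002 -0.1888]
```

Emit:
servo_tool(moves=[{"dx": 0,"dy": 0,"dz": -0.3,"ax": 0,"ay": 0,"az": 0,"jaw": 0},{"dx": 0.2,"dy": -0.1,"dz": -0.6,"ax": 0,"ay": 0,"az": -0.02,"jaw": 0},{"dx": 0.45,"dy": -0.25,"dz": -0.7,"ax": 0,"ay": 0,"az": -0.045,"jaw": 0},{"dx": 0.7,"dy": -0.36,"dz": -0.7,"ax": 0,"ay": 0,"az": -0.07,"jaw": 0},{"dx": 0.95,"dy": -0.47,"dz": -0.7,"ax": 0,"ay": 0,"az": -0.095,"jaw": 0},{"dx": 1.0,"dy": -0.55,"dz": -0.7,"ax": 0,"ay": 0,"az": -0.12,"jaw": 0}])

```text
time_s: 0.9
position: [0.3464, -0.4295, 0.3703]
tcp_rot: [-0.001, 0.861, 0.508, 0.001]
ft_force: [-0.6, -0.1, 0.2]
opening: 1.0
```

```bash
python3 - <<'E'
from h import *
s=ctrl.get_state(); print(s['time_s'],s['position'],s['qd']); mv([.56,-.21,.37],-4.7)
E
```

```text
0.9 [ 0.34643378 -0.42950863  0.37032255] [ 0.15415377 -0.21974443  0.20388219 -0.01972258  0.02210427 -1.06705476]
d [1.4772 0.4034 0.004 ] a [-0.0001 -0.0003 -0.0673]
```

Emit:
servo_tool(moves=[{"dx": 0.3,"dy": 0.08,"dz": 0,"ax": 0,"ay": 0,"az": -0.02,"jaw": 0},{"dx": 0.6,"dy": 0.16,"dz": 0,"ax": 0,"ay": 0,"az": -0.04,"jaw": 0},{"dx": 0.85,"dy": 0.25,"dz": 0,"ax": 0,"ay": 0,"az": -0.0673,"jaw": 0},{"dx": 1.0,"dy": 0.3,"dz": 0,"ax": 0,"ay": 0,"az": -0.0673,"jaw": 0},{"dx": 1.0,"dy": 0.35,"dz": 0,"ax": 0,"ay": 0,"az": -0.0673,"jaw": 0}])

```text
time_s: 1.52
position: [0.5056, -0.2868, 0.3704]
tcp_rot: [-0.001, 0.734, 0.679, 0.001]
ft_force: [0.1, 0.4, 0.1]
opening: 1.002
```

```bash
python3 - <<'E'
from h import *
s=ctrl.get_state(); print(s['time_s'],s['position'],s['qd']); mv([.56,-.21,.37],-4.7)
E
```

```text
1.525 [ 0.50557593 -0.28676025  0.3703733 ] [-0.02765169  0.1963238  -0.1801339  -0.0199828  -0.01896973  0.00500459]
d [0.404  0.2411 0.0027] a [-0.0001 -0.0004  0.0005]
```

Emit:
servo_tool(moves=[{"dx": 0.1,"dy": 0.24,"dz": 0,"ax": 0,"ay": 0,"az": 0,"jaw": 0},{"dx": 0.1,"dy": 0.24,"dz": 0,"ax": 0,"ay": 0,"az": 0,"jaw": 0},{"dx": 0.1,"dy": 0.24,"dz": 0,"ax": 0,"ay": 0,"az": 0,"jaw": 0}])

```text
time_s: 1.9
position: [0.5544, -0.2716, 0.3699]
tcp_rot: [-0.001, 0.735, 0.678, 0.0]
ft_force: [0.3, -1.1, 0.4]
opening: 1.003
```

```bash
python3 - <<'E'
from h import *
s,_=shot('wrist','w1');print(s['position'],abs(s['qd']).max())
E
```

```text
[ 0.55442176 -0.27155464  0.36989051] 0.021157647822663418
```

Emit:
servo_tool(moves=[{"dx": 0.4,"dy": -0.3,"dz": 0,"ax": 0,"ay": 0,"az": 0,"jaw": 0},{"dx": 0.4,"dy": -0.3,"dz": 0,"ax": 0,"ay": 0,"az": 0,"jaw": 0},{"dx": 0.4,"dy": -0.3,"dz": 0,"ax": 0,"ay": 0,"az": 0,"jaw": 0}])

```text
time_s: 2.33
position: [0.4994, -0.1864, 0.3718]
tcp_rot: [0.0, 0.735, 0.678, 0.001]
ft_force: [-0.2, -0.8, 0.5]
opening: 1.001
```

```bash
python3 - <<'E'
from h import *
s,_=shot('wrist','w2');print(s['position'],abs(s['qd']).max())
E
```

```text
[ 0.49937844 -0.1864327   0.37175157] 0.048308936693699005
```

View pics/w1.png

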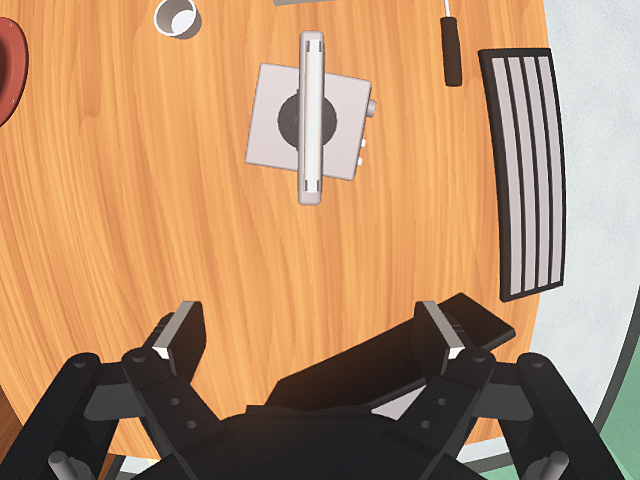

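View pics/w2.png

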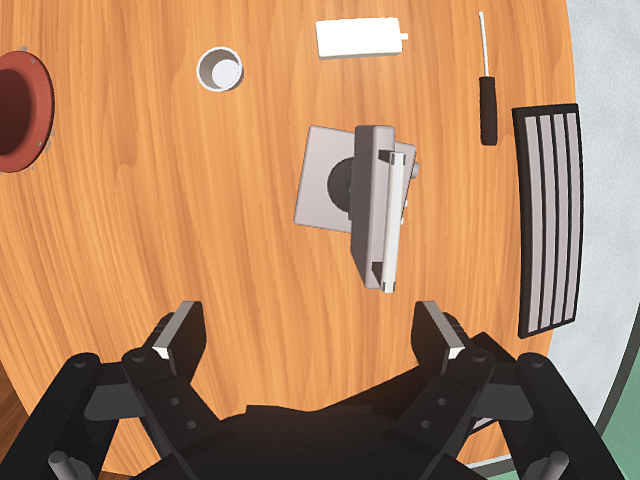

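In both wrist views the bar lies nearly along image vertical: x≈311 in w1 and (390,155)-(388,290) in w2. The tub, adapter and driver are clear of it. Enlarging.

```bash
python3 - <<'E'
from h import *
def crop(t,x0,y0,w,h,k):
    s,im=load(t); c=cv2.resize(im['color'][y0:y0+h,x0:x0+w,::-1],None,fx=k,fy=k,interpolation=cv2.INTER_CUBIC)
    for i in range(0,w,10):
        cv2.line(c,(i*k,0),(i*k,6),(0,0,255),1)
        if i%20==0: cv2.putText(c,str(x0+i),(i*k,16),0,.35,(0,0,255))
    for i in range(0,h,10):
        cv2.line(c,(0,i*k),(6,i*k),(0,0,255),1); 
        if i%20==0:cv2.putText(c,str(y0+i),(8,i*k+4),0,.35,(0,0,255))
    return c
a=crop('w1',240,20,150,195,3); b=crop('w2',285,115,150,185,3); h=max(a.shape[0],b.shape[0])
p=lambda x:cv2.copyMakeBorder(x,0,h-x.shape[0],0,0,0)
o=np.hstack([p(a),p(b)]); o=cv2.resize(o,None,fx=800/o.shape[1]*.99,fy=800/o.shape[1]*.99) if o.shape[1]>800 else o
print(o.shape); cv2.imwrite('pics/c5.png',o)
E
```

```text
(515, 792, 3)
```

View pics/c5.png

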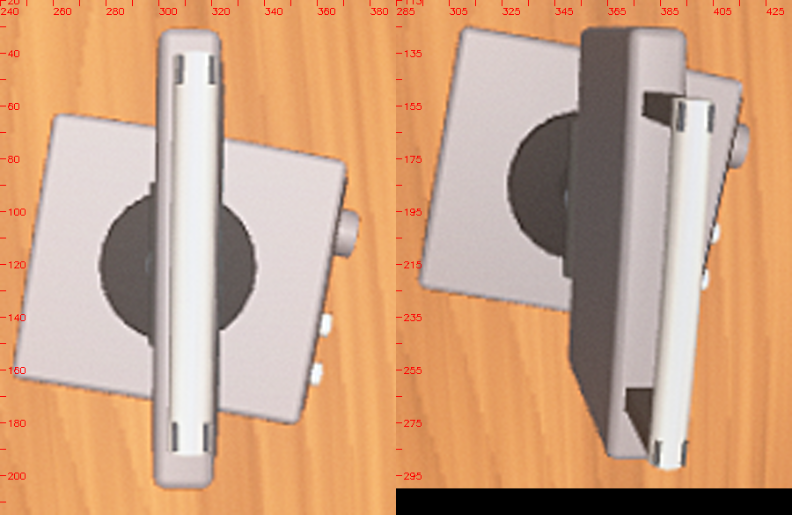

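```bash
python3 - <<'E'
from h import *
s1,a=load('w1'); s2,b=load('w2')
def t(n,p,q):
    x,e=tri(wray(s1,a,*p),wray(s2,b,*q)); print(n,x.round(4),round(e,4)); return x
L=t('bar+y',(314.6,39.3),(397.1,152.1)); R=t('bar-y',(312,192.7),(388.4,292.3))
m=(L+R)/2; print('mid',m,'len',np.linalg.norm(L-R),'yaw',np.degrees(np.arctan2(*(L-R)[[1,0]]))-90)
t('ca',(260.8,63.2),(310.4,125.2));t('cb',(370.7,80.6),(415.7,145.3));t('cd',(245.3,163.2),(294.1,224.1))
c=np.array([won(s1,a,*p,.05) for p in [(260.8,63.2),(370.7,80.6),(352.9,180.2),(245.3,163.2)]]);print(c.round(4))
o=c.mean(0); print('orig',o)
for i,j in ((0,1),(3,2)): v=c[j]-c[i]; print(np.linalg.norm(v),np.degrees(np.arctan2(v[1],v[0])))
for i,j in ((3,0),(2,1)): v=c[j]-c[i]; print(np.linalg.norm(v),np.degrees(np.arctan2(v[1],v[0]))-90)
# slab top edge ends: w1 
d=np.array([np.cos(np.radians(-4.7)),np.sin(np.radians(-4.7))]); print('offset of bar fwd', (m-o)[:2]@d)
E
```

```text
bar+y [ 0.5701 -0.133   0.2463] 0.0012
bar-y [ 0.56   -0.2432  0.2489] 0.0002
mid [ 0.5650301  -0.18812151  0.24761377] len 0.11069595850023822 yaw -5.238212176405
ca [ 0.5095 -0.1091  0.0467] 0.0005
cb [ 0.6428 -0.1417  0.0461] 0.0003
cd [ 0.4785 -0.2336  0.0486] 0.0
[[ 0.5096 -0.1099  0.05  ]
 [ 0.6422 -0.1421  0.05  ]
 [ 0.6116 -0.2662  0.05  ]
 [ 0.4788 -0.2335  0.05  ]]
orig [ 0.56057962 -0.18791731  0.05      ]
0.13646542116017668 -13.67066429715033
0.13679089056951357 -13.855821646731602
0.12736748397861566 -14.010123393591527
0.12780802483333814 -13.86336538760483
offset of bar fwd 0.004452243497625978
```

The wrist measurements agree with the text: bar length 0.1107, height 0.2476 and origin (0.5606, -0.1879). Case yaw is -13.9° and bar yaw is -5.2°, so swivel is about 0.15. Next I go above the bar.

```bash
python3 - <<'E'
from h import *
mv([.565,-.188,.32],-5.2);mv([.565,-.188,.2275],-5.2)
E
```

```text
d [0.0227 0.3242 0.2577] a [ 0.0001 -0.0001  0.0016]
d [0.0224 0.3238 0.7202] a [ 0.0001 -0.0001  0.0016]
```

Emit:
servo_tool(moves=[{"dx": 0.012,"dy": 0.2,"dz": 0,"ax": 0,"ay": 0,"az": 0.0016,"jaw": 0},{"dx": 0.022,"dy": 0.324,"dz": 0.1,"ax": 0,"ay": 0,"az": 0.0016,"jaw": 0},{"dx": 0.022,"dy": 0.324,"dz": 0.25,"ax": 0,"ay": 0,"az": 0.0016,"jaw": 0},{"dx": 0.022,"dy": 0.324,"dz": 0.4,"ax": 0,"ay": 0,"az": 0.0016,"jaw": 0},{"dx": 0.022,"dy": 0.324,"dz": 0.55,"ax": 0,"ay": 0,"az": 0.0016,"jaw": 0},{"dx": 0.022,"dy": 0.324,"dz": 0.67,"ax": 0,"ay": 0,"az": 0.0016,"jaw": 0},{"dx": 0.022,"dy": 0.324,"dz": 0.72,"ax": 0,"ay": 0,"az": 0.0016,"jaw": 0},{"dx": 0.022,"dy": 0.324,"dz": 0.72,"ax": 0,"ay": 0,"az": 0.0016,"jaw": 0}])

```text
time_s: 3.38
position: [0.5648, -0.1888, 0.227]
tcp_rot: [-0.0, 0.739, 0.674, 0.0]
ft_force: [0.9, 0.7, 0.2]
opening: 0.998
```

```bash
python3 - <<'E'
from h import *
s,_=shot('wrist','w3');print(s['position'],s['ft_force'],abs(s['qd']).max())
shot('scene','s3')
E
```

```text
[ 0.56480996 -0.18882314  0.22702879] [0.88312135 0.73738479 0.15902682] 0.028386199379360325
```

View pics/w3.png

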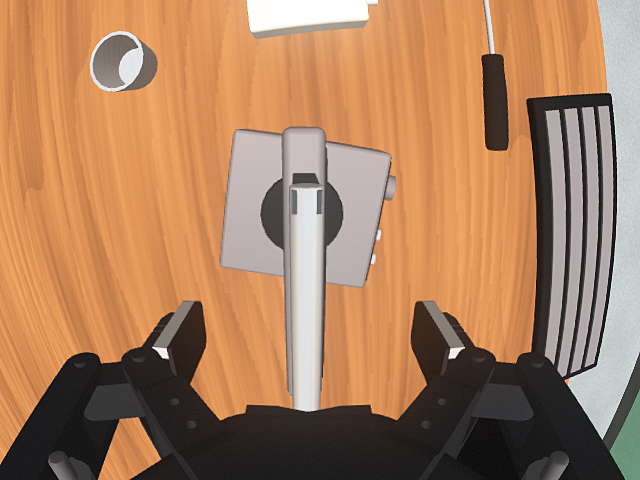

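The bar (x≈308, rows 190-410) is centred between the open fingers. Closing gently.

Emit:
servo_tool(moves=[{"dx": 0,"dy": 0,"dz": 0,"ax": 0,"ay": 0,"az": 0,"jaw": 0.5},{"dx": 0,"dy": 0,"dz": 0,"ax": 0,"ay": 0,"az": 0,"jaw": 0.8},{"dx": 0,"dy": 0,"dz": 0,"ax": 0,"ay": 0,"az": 0,"jaw": 1},{"dx": 0,"dy": 0,"dz": 0,"ax": 0,"ay": 0,"az": 0,"jaw": 1},{"dx": 0,"dy": 0,"dz": 0,"ax": 0,"ay": 0,"az": 0,"jaw": 1},{"dx": 0,"dy": 0,"dz": 0,"ax": 0,"ay": 0,"az": 0,"jaw": 1}], force=30)

```text
time_s: 4.22
position: [0.5654, -0.1888, 0.2291]
tcp_rot: [0.001, 0.739, 0.674, 0.001]
ft_force: [-2.8, 0.8, 2.6]
opening: 0.127
```

```bash
python3 - <<'E'
from h import *
s=ctrl.get_state();print(s['time_s'],s['position'],s['ft_force'],s['opening'])
O=np.array([.5606,-.1879]); z0=s['position'][2]-.155
t0=-.03
zoff=s['position'][2]-(.09+.155*np.cos(t0))
for k in np.linspace(0,1,9)[1:]:
    t=t0+k*(.53-t0); yw=-5.2+k*(-13.85+5.2); a=np.radians(yw); d=np.array([np.cos(a),np.sin(a)])
    p=np.r_[O-.155*np.sin(t)*d, .09+.155*np.cos(t)+zoff]; mv(p,yw,s)
E
```

```text
4.225 [ 0.56539724 -0.188775    0.2290688 ] [-2.82565053  0.79419015  2.5539805 ] 0.12714682143370135
d [ 0.0027 -0.0553  0.0002] a [0.0003 0.     0.0029]
d [ 0.0053 -0.1093  0.0041] a [0.0003 0.     0.0059]
d [ 0.0099 -0.1628  0.0118] a [0.0003 0.     0.0089]
d [ 0.0165 -0.2155  0.0233] a [0.0003 0.     0.0119]
d [ 0.025  -0.2671  0.0384] a [ 0.0003 -0.      0.0149]
d [ 0.0353 -0.3172  0.0572] a [ 0.0003 -0.      0.0179]
d [ 0.0473 -0.3655  0.0794] a [ 0.0003 -0.      0.0209]
d [ 0.0609 -0.4119  0.1051] a [ 0.0003 -0.      0.0239]
```

Emit:
servo_tool(moves=[{"dx": 0.003,"dy": -0.055,"dz": 0,"ax": 0,"ay": 0,"az": 0.003,"jaw": 1},{"dx": 0.005,"dy": -0.109,"dz": 0.004,"ax": 0,"ay": 0,"az": 0.006,"jaw": 1},{"dx": 0.01,"dy": -0.163,"dz": 0.012,"ax": 0,"ay": 0,"az": 0.009,"jaw": 1},{"dx": 0.0165,"dy": -0.2155,"dz": 0.023,"ax": 0,"ay": 0,"az": 0.012,"jaw": 1},{"dx": 0.025,"dy": -0.267,"dz": 0.038,"ax": 0,"ay": 0,"az": 0.015,"jaw": 1},{"dx": 0.035,"dy": -0.317,"dz": 0.057,"ax": 0,"ay": 0,"az": 0.018,"jaw": 1},{"dx": 0.047,"dy": -0.3655,"dz": 0.079,"ax": 0,"ay": 0,"az": 0.021,"jaw": 1},{"dx": 0.061,"dy": -0.412,"dz": 0.105,"ax": 0,"ay": 0,"az": 0.024,"jaw": 1}])

```text
time_s: 5.22
position: [0.4837, -0.1692, 0.2081]
tcp_rot: [0.001, 0.788, 0.616, 0.001]
ft_force: [0.1, -2.3, 5.7]
opening: 0.125
```

```bash
python3 - <<'E'
from h import *
s,_=shot('wrist','w4');print(s['time_s'],s['position'],s['ft_force'],s['ft_torque'],s['opening'])
O=np.array([.5606,-.1879]); a=np.radians(-13.85); d=np.array([np.cos(a),np.sin(a)])
print((s['position'][:2]-O)@d, (s['position'][:2]-O)@[-d[1],d[0]])
mv(np.r_[O-.155*np.sin(.53)*d,s['position'][2]],-13.85,s)
shot('scene','s4')
E
```

```text
5.225 [ 0.483724   -0.16918739  0.20811983] [ 0.07789999 -2.27971548  5.74014537] [-0.46273643 -0.38358673  0.06836536] 0.12472888076077854
-0.07912033406556201 -0.00023408368642332907
d [0.0012 0.0038 0.    ] a [ 0.0004  0.0001 -0.0003]
```

View pics/w4.png

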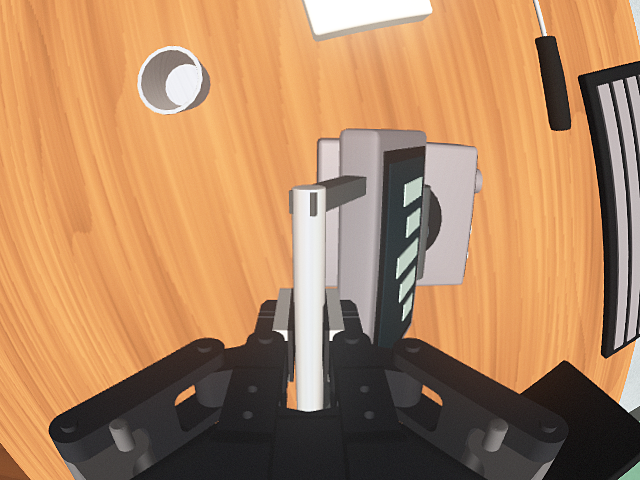

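View pics/s4.png

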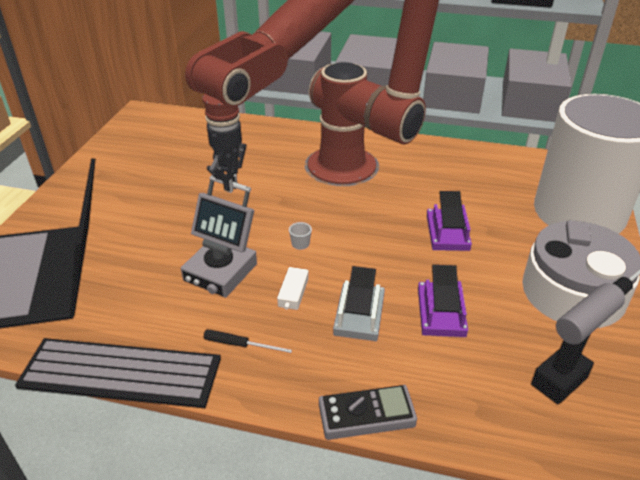

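The display is leaning back, still pinched, and square within 0.3 mm of the planned spot. Now I release it and lift straight up.

Emit:
servo_tool(moves=[{"dx": 0,"dy": 0,"dz": 0,"ax": 0,"ay": 0,"az": 0,"jaw": 0.6},{"dx": 0,"dy": 0,"dz": 0,"ax": 0,"ay": 0,"az": 0,"jaw": 0.4},{"dx": 0,"dy": 0,"dz": 0,"ax": 0,"ay": 0,"az": 0,"jaw": 0.4},{"dx": 0,"dy": 0,"dz": 0,"ax": 0,"ay": 0,"az": 0,"jaw": 0.4},{"dx": 0,"dy": 0,"dz": -0.2,"ax": 0,"ay": 0,"az": 0,"jaw": 0.4},{"dx": 0,"dy": 0,"dz": -0.4,"ax": 0,"ay": 0,"az": 0,"jaw": 0.4},{"dx": 0,"dy": 0,"dz": -0.7,"ax": 0,"ay": 0,"az": 0,"jaw": 0.4},{"dx": 0,"dy": 0,"dz": -0.7,"ax": 0,"ay": 0,"az": 0,"jaw": 0.4}])

```text
time_s: 6.32
position: [0.4847, -0.1696, 0.3541]
tcp_rot: [0.005, 0.788, 0.616, 0.002]
ft_force: [-0.5, 0.5, 0.6]
opening: 0.595
```

```bash
python3 - <<'E'
from h import *
s,_=shot('wrist','w5');print(s['time_s'],s['position'],s['ft_force'],s['opening'])
mv([.40,.0,.345],20,s);shot('scene','s5');shot('top','t5')
E
```

```text
6.325 [ 0.48469225 -0.16960113  0.35407646] [-0.50266616  0.46209085  0.60023103] 0.595009791416891
d [ 0.7213 -0.6155  0.0376] a [ 0.0014  0.0008 -0.0942]
```

View pics/w5.png

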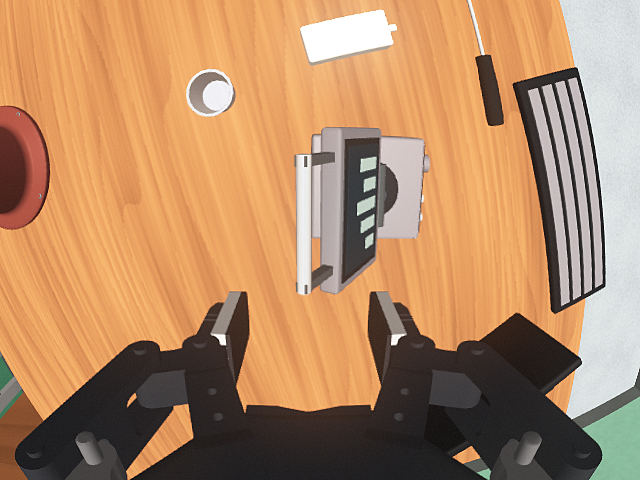

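```bash
python3 - <<'E'
from h import *
s,im=load('w5'); O=np.array([.5606,-.1879])
z=.2245
for _ in range(10):
    L,R=[won(s,im,*p,z) for p in((303,155),(304,293))]; m=(L+R)/2; h=np.linalg.norm(m[:2]-O); z=.09+np.sqrt(.155**2-h*h)
v=L-R; print(L,R,np.linalg.norm(v),'yaw',np.degrees(np.arctan2(v[1],v[0]))-90,'tilt',np.arcsin(h/.155),z)
v=O-m[:2]; print('yaw2',np.degrees(np.arctan2(v[1],v[0])))
print(proj(load('scene0')[1],[.2,.1,.35]))
E
python3 - <<'E'
import sys;sys.path.insert(0,'.')
import cv2
a=cv2.imread('pics/s5.png')[170:310,160:280];b=cv2.imread('pics/t5.png')[180:290,365:485]
cv2.imwrite('pics/c6.png',cv2.hconcat([cv2.resize(a,(390,455)),cv2.resize(b,(390,455))]))
E
```

```text
[ 0.49602701 -0.11619978  0.22289123] [ 0.46976557 -0.2234309   0.22289123] 0.11040006560644934 yaw -13.761169798566428 tilt 0.540672451031543 0.222891227209161
yaw2 -13.101706781496274
[366.67990029  91.46130156]
```

View pics/c6.png

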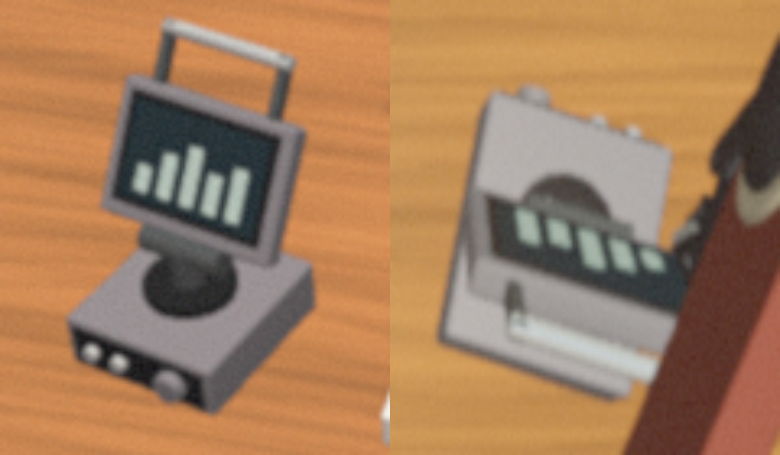

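The display measures tilt 0.54 rad and yaw -13.8° against a case yaw of -13.85°. It is free of the gripper and the paddle is untouched. Next, the station.

```bash
python3 - <<'E'
from h import *
s=ctrl.get_state();print(s['time_s']); mv([.56,.08,.36],4.3);
E
```

```text
6.475
d [ 1.2994  0.0767 -0.0687] a [-0.0004 -0.0001 -0.0506]
```

Emit:
servo_tool(moves=[{"dx": 0.25,"dy": 0.01,"dz": -0.07,"ax": 0,"ay": 0,"az": -0.015,"jaw": 0.6},{"dx": 0.5,"dy": 0.03,"dz": -0.07,"ax": 0,"ay": 0,"az": -0.03,"jaw": 1},{"dx": 0.75,"dy": 0.05,"dz": -0.07,"ax": 0,"ay": 0,"az": -0.05,"jaw": 1},{"dx": 1.0,"dy": 0.07,"dz": -0.07,"ax": 0,"ay": 0,"az": -0.05,"jaw": 1},{"dx": 1.0,"dy": 0.07,"dz": -0.07,"ax": 0,"ay": 0,"az": -0.05,"jaw": 1},{"dx": 1.0,"dy": 0.07,"dz": -0.07,"ax": 0,"ay": 0,"az": -0.05,"jaw": 1}])

```text
time_s: 7.22
position: [0.5437, 0.0221, 0.3583]
tcp_rot: [-0.002, 0.681, 0.732, -0.002]
ft_force: [0.7, -0.2, -0.8]
opening: 0.001
```

```bash
python3 - <<'E'
from h import *
s,_=shot('wrist','w6');print(s['time_s'],s['position'],abs(s['qd']).max());mv([.58,.11,.36],4.3,s)
E
```

```text
7.225 [0.543716   0.02211483 0.35828479] 0.024140964919382377
d [ 0.4254  0.2122 -0.0092] a [-0.0009 -0.0002 -0.0006]
```

View pics/w6.png

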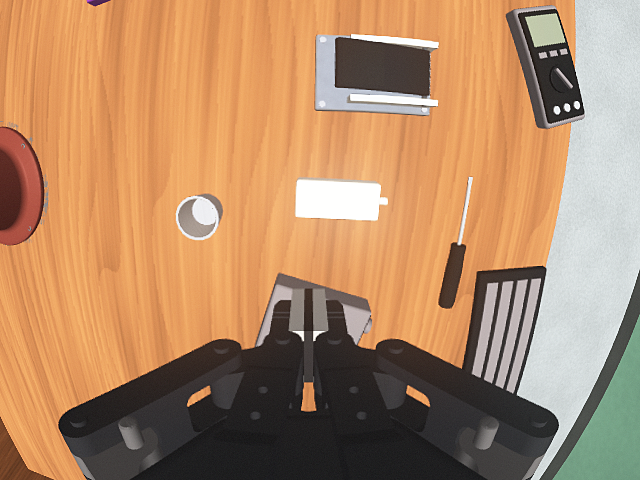

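The wrist view shows the grey station at (375,75) with its paddle end to the left, towards the robot. The adapter at (340,200) and tub are undisturbed. I'll take a second view from closer.

Emit:
servo_tool(moves=[{"dx": 0.25,"dy": 0.1,"dz": 0,"ax": 0,"ay": 0,"az": 0,"jaw": 1},{"dx": 0.42,"dy": 0.2,"dz": 0,"ax": 0,"ay": 0,"az": 0,"jaw": 1},{"dx": 0.42,"dy": 0.2,"dz": 0,"ax": 0,"ay": 0,"az": 0,"jaw": 1},{"dx": 0.42,"dy": 0.2,"dz": 0,"ax": 0,"ay": 0,"az": 0,"jaw": 1}])

```text
time_s: 7.78
position: [0.5776, 0.1069, 0.3584]
tcp_rot: [-0.002, 0.682, 0.731, -0.002]
ft_force: [0.1, -0.2, -0.1]
opening: -0.0
```

```bash
python3 - <<'E'
from h import *
s,_=shot('wrist','w7');print(s['time_s'],s['position'],abs(s['qd']).max())
def crop(t,x0,y0,w,h,k):
    s,im=load(t); c=cv2.resize(im['color'][y0:y0+h,x0:x0+w,::-1],None,fx=k,fy=k,interpolation=cv2.INTER_CUBIC)
    for i in range(0,w,10):
        cv2.line(c,(i*k,0),(i*k,6),(0,0,255),1)
        if i%20==0: cv2.putText(c,str(x0+i),(i*k,16),0,.35,(0,0,255))
    for i in range(0,h,10):
        cv2.line(c,(0,i*k),(6,i*k),(0,0,255),1)
        if i%20==0:cv2.putText(c,str(y0+i),(8,i*k+4),0,.35,(0,0,255))
    return c
cv2.imwrite('pics/c7.png',crop('w6',300,20,160,110,5)); cv2.imwrite('pics/w7b.png',crop('w7',200,80,200,150,4))
E
```

```text
7.775 [0.57758052 0.10688779 0.35835286] 0.00923138247188265
```

View pics/c7.png

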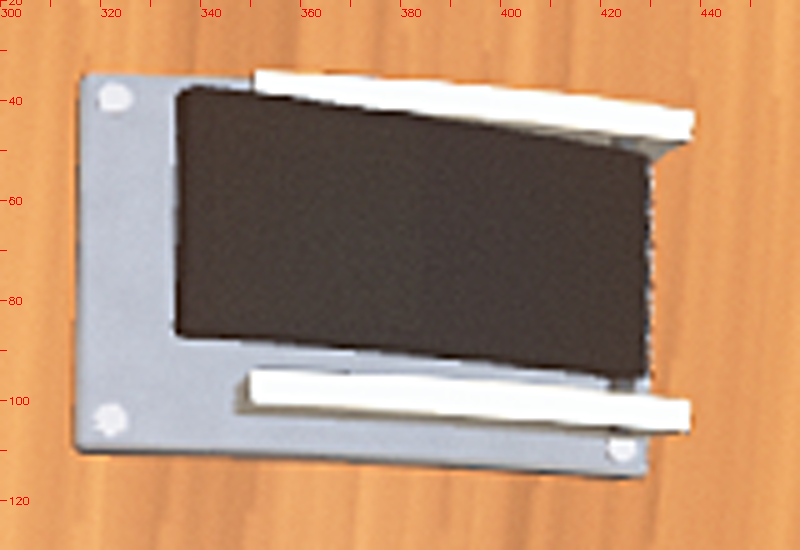

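View pics/w7b.png

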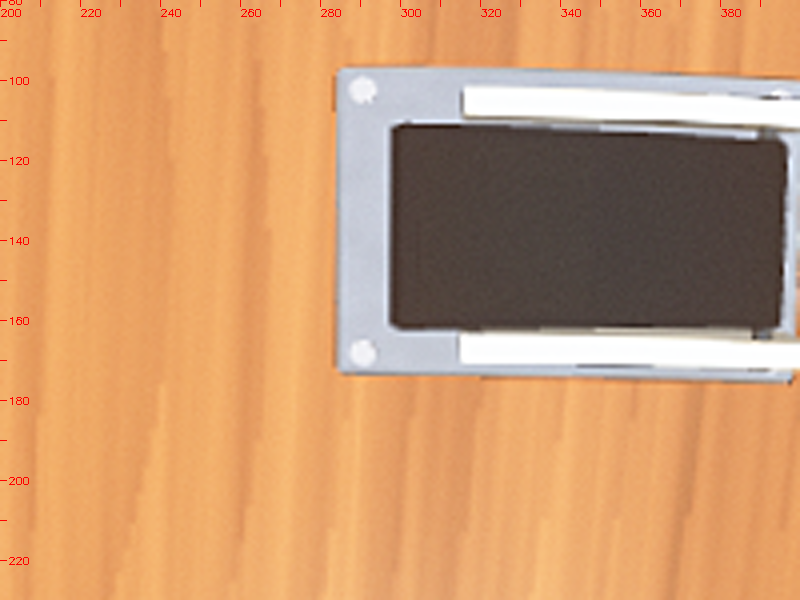

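```bash
python3 - <<'E'
from h import *
s1,a=load('w6'); s2,b=load('w7')
def t(n,p,q):
    x,e=tri(wray(s1,a,*p),wray(s2,b,*q)); print(n,x.round(4),round(e,4)); return x
t('free+y',(336,37.6),(297.75,111));t('free-y',(335.4,87.2),(297.75,162))
A=t('base n+y',(316.4,35),(284.5,97));B=t('base n-y',(315.4,110.2),(284.5,173.25));C=t('base f-y',(429.2,115),(397.75,175.25))
t('cheek-y',(350.4,94.4),(315,163.5));t('cheek+y',(351.2,38.4),(316,109.25))
A,B,C=[won(s2,b,*p,.026) for p in((284.5,97),(284.5,173.25),(397.75,175.25))]
print(A,B,C,np.linalg.norm(A-B),np.linalg.norm(B-C))
v=A-B;print(np.degrees(np.arctan2(v[1],v[0]))-90);v=C-B;print(np.degrees(np.arctan2(v[1],v[0])))
print('orig',(A+C)/2, 'via near edge',(A+B)/2)
E
```

```text
free+y [0.56   0.1986 0.0984] 0.0007
free-y [0.5634 0.1433 0.0968] 0.0005
base n+y [0.5392 0.219  0.0227] 0.0002
base n-y [0.545  0.1201 0.019 ] 0.0002
base f-y [0.6928 0.1298 0.0246] 0.0004
cheek-y [0.5829 0.1399 0.0664] 0.0007
cheek+y [0.5785 0.2029 0.0831] 0.0012
[0.53933269 0.21878482 0.026     ] [0.54529427 0.12102086 0.026     ] [0.69229567 0.13002276 0.026     ] 0.0979455665772185 0.14727676348590005
3.4895401337390126
3.5042366312365187
orig [0.61581418 0.17440379 0.026     ] via near edge [0.54231348 0.16990284 0.026     ]
```

The station measures origin (0.616, 0.1745), yaw 3.5°, base 98x147 mm, with the free end's z at about 0.098 (released). That puts the pad at about (0.586, 0.1727). I'll go above it with the fingers shut.

```bash
python3 - <<'E'
from h import *
mv([.586,.1727,.13],3.5)
E
```

```text
d [0.3251 0.0705 1.1427] a [-0.0008 -0.0001  0.0012]
```

Emit:
servo_tool(moves=[{"dx": 0.2,"dy": 0.05,"dz": 0,"ax": -0.0008,"ay": 0,"az": 0.001,"jaw": 1},{"dx": 0.325,"dy": 0.07,"dz": 0.15,"ax": -0.0008,"ay": 0,"az": 0.001,"jaw": 1},{"dx": 0.325,"dy": 0.07,"dz": 0.4,"ax": -0.0008,"ay": 0,"az": 0.001,"jaw": 1},{"dx": 0.325,"dy": 0.07,"dz": 0.65,"ax": -0.0008,"ay": 0,"az": 0.001,"jaw": 1},{"dx": 0.325,"dy": 0.07,"dz": 0.9,"ax": -0.0008,"ay": 0,"az": 0.001,"jaw": 1},{"dx": 0.325,"dy": 0.07,"dz": 1.0,"ax": -0.0008,"ay": 0,"az": 0.001,"jaw": 1},{"dx": 0.325,"dy": 0.07,"dz": 1.0,"ax": -0.0008,"ay": 0,"az": 0.001,"jaw": 1}])

```text
time_s: 8.7
position: [0.5854, 0.1717, 0.1576]
tcp_rot: [-0.001, 0.685, 0.728, -0.001]
ft_force: [-0.4, -0.3, 0.6]
opening: 0.006
```

```bash
python3 - <<'E'
from h import *
s,_=shot('wrist','w8');print(s['time_s'],s['position'],s['ft_force']);mv([.586,.1727,.07],3.5,s)
E
```

```text
8.7 [0.58544919 0.17169897 0.15763413] [-0.41406321 -0.30583201  0.58673841]
d [0.0046 0.0041 0.4382] a [-0.0004 -0.0001 -0.    ]
```

View pics/w8.png

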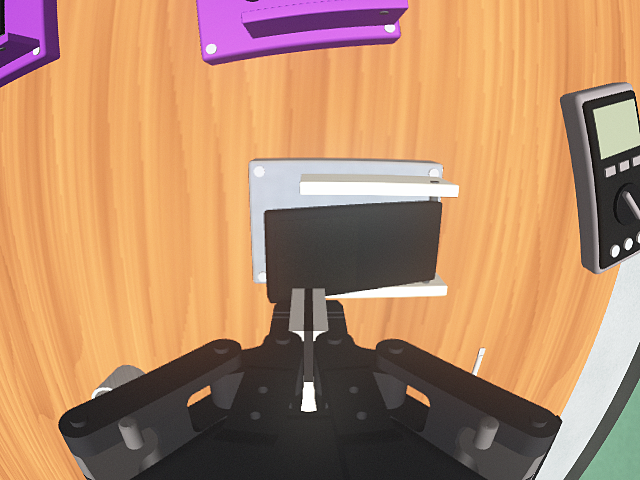

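The shut fingers are above the pad half of the paddle, between the cheeks. Descending slowly.

Emit:
servo_tool(moves=[{"dx": 0.0046,"dy": 0.004,"dz": 0.15,"ax": 0,"ay": 0,"az": 0,"jaw": 1},{"dx": 0.0046,"dy": 0.004,"dz": 0.26,"ax": 0,"ay": 0,"az": 0,"jaw": 1},{"dx": 0.0046,"dy": 0.004,"dz": 0.3,"ax": 0,"ay": 0,"az": 0,"jaw": 1},{"dx": 0.0046,"dy": 0.004,"dz": 0.34,"ax": 0,"ay": 0,"az": 0,"jaw": 1},{"dx": 0.0046,"dy": 0.004,"dz": 0.37,"ax": 0,"ay": 0,"az": 0,"jaw": 1},{"dx": 0.0046,"dy": 0.004,"dz": 0.39,"ax": 0,"ay": 0,"az": 0,"jaw": 1},{"dx": 0.0046,"dy": 0.004,"dz": 0.4,"ax": 0,"ay": 0,"az": 0,"jaw": 1}])

```text
time_s: 9.62
position: [0.5876, 0.1733, 0.0801]
tcp_rot: [0.0, 0.685, 0.728, 0.001]
ft_force: [-2.1, 0.9, 4.8]
opening: 0.004
```

```bash
python3 - <<'E'
from h import *
s=ctrl.get_state();print(s['time_s'],s['position'],s['ft_force']);mv([.586,.1727,.07],3.5,s)
E
```

```text
9.625 [0.58760784 0.17329308 0.08013281] [-2.08095143  0.88624437  4.80024878]
d [-0.0025 -0.0083  0.0507] a [ 0.0002 -0.0002  0.    ]
```

Emit:
servo_tool(moves=[{"dx": 0,"dy": -0.004,"dz": 0.02,"ax": 0,"ay": 0,"az": 0,"jaw": 1},{"dx": 0,"dy": -0.008,"dz": 0.04,"ax": 0,"ay": 0,"az": 0,"jaw": 1},{"dx": 0,"dy": -0.008,"dz": 0.05,"ax": 0,"ay": 0,"az": 0,"jaw": 1},{"dx": 0,"dy": -0.008,"dz": 0.05,"ax": 0,"ay": 0,"az": 0,"jaw": 1},{"dx": 0,"dy": -0.008,"dz": 0.05,"ax": 0,"ay": 0,"az": 0,"jaw": 1}])

```text
time_s: 10.25
position: [0.5863, 0.1732, 0.0706]
tcp_rot: [0.0, 0.685, 0.728, 0.001]
ft_force: [-3.0, 0.0, 5.7]
opening: 0.001
```

```bash
python3 - <<'E'
from h import *
for n in('wrist','scene','top'):
    s,_=shot(n,n[0]+'9');print(s['time_s'],s['position'],s['ft_force'])
a=load('s9')[1]['color'][170:360,150:400,::-1]; cv2.imwrite('pics/c9.png',cv2.resize(a,None,fx=3.1,fy=3.1,interpolation=cv2.INTER_CUBIC))
E
```

```text
10.25 [0.58633736 0.17323524 0.07063212] [-3.02325159  0.04285023  5.72374332]
10.3 [0.58633183 0.17322948 0.07063591] [-2.80205257 -0.24524027  5.48295046]
10.35 [0.58633728 0.17324429 0.07065725] [-2.83300169 -0.25644629  5.72754457]
```

View pics/w9.png

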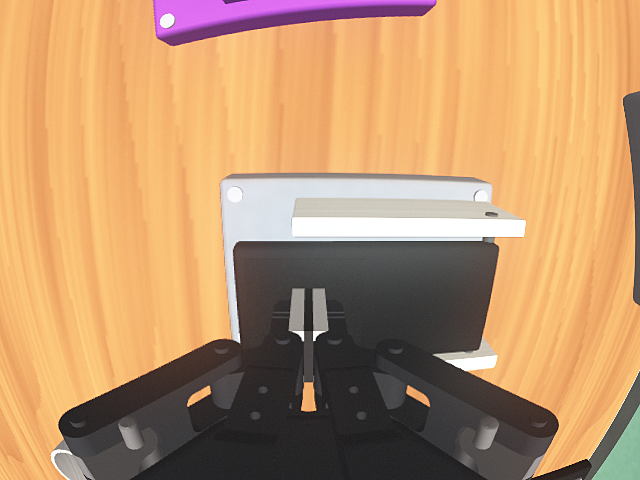

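View pics/c9.png

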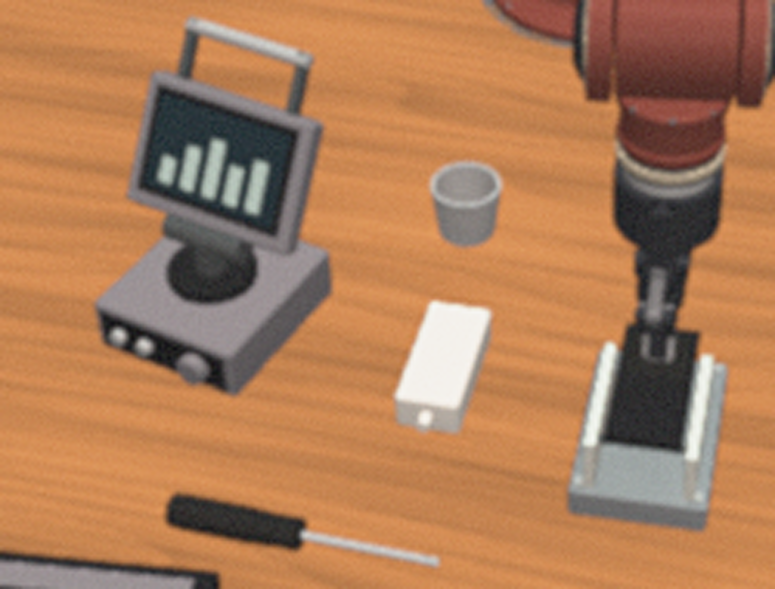

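View pics/t9.png

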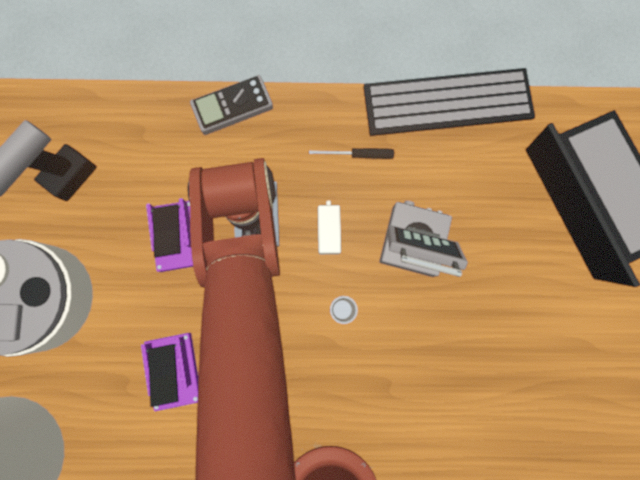

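In the final views the paddle is flush between the cheeks, held at TCP z 0.0706 with 5.7 N of push. The display is square, and the adapter, tub and driver sit at the same pixels as at the start. Handing in.

```bash
python3 - <<'E'
from h import *
s=ctrl.get_state();print(s['time_s'],s['position'],s['ft_force'],abs(s['qd']).max())
print(ctrl.finish_job())
E
```

```text
10.4 [0.58632692 0.17324888 0.0706507 ] [-3.31776757  0.26588899  5.57593447] 0.0020130787835402064
the job is handed in; nothing more can be done
None
```

The display is set, the paddle is held level, and the job was handed in at 10.4 s of the 51 s allowed; no verdict comes back.

- **Display:** I pinched the bar from above, turned the display square, leaned it back and let go. After release it measured yaw -13.8° against the case's -13.9°. The lean was about 0.54 rad, inside the 0.40 to 0.65 allowed. The lean came from one wrist view plus the given 155 mm arm length, so it rests partly on the text's geometry. A second check, from the bar's position instead of its direction, gave yaw -13.1°, also well within tolerance.
- **Paddle:** I pressed it at the pad with shut fingers in small steps and held it there. The last reading was fingertip height 70.7 mm against 70 mm for level. The upward force was 5.6 N, near the 6 N expected, and the arm was still. I never took it below the level position. The sideways force was about 3 N in x and did not affect the hold.
- **Bystanders:** the adapter, tub and screwdriver appear at the same pixels in the last top view as in the first. I compared them by eye, not by measurement.
- **Disagreement:** the fixed scene and top cameras differed by up to about 10 mm in x on the tester and station. I used the wrist camera's two-view measurements instead, which matched the given sizes to about 3 mm. The wrist heights were less exact: case and base edges came out 1 to 7 mm low, and one cheek corner 13 mm high.

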